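# Shut the proofer's water at the bench valve box

## Task

Shut off the proofer's water at the steel valve box on the bench: with the fingertips slide the box's loose cover along its guides, away from the box's front and right back to the stop, then push the lever that carries the round tag a quarter turn clockwise, home against its stop, so that it lies square across its pipe. Nothing is to be picked up: the cover stays lying in its guides and is left open, the other lever is left as it is, and the things around the box stay where they are.

Things in the scene. Friction and masses are not known exactly. Their poses are not given: they have to be found in the camera images.
- valve_box: fixed stainless box, 346 mm long (x), 300 wide (y). Origin: on the bench under the middle of its front bay; x runs along the cover's slide from the front (wall 84 mm high, outer face at x = -90 mm) to the rear stop wall (98 mm high, inner face at x = 252); y left, z up. Side walls, 94 mm high, guide the cover, which lies on ledges 84 mm above the bench. Place and yaw change each time
- bay (a point): middle of the front bay, 35 mm above the box's origin. The bay is open from x -86 to 86 and y -135 to 135 mm (box axes). Two 15 mm pipes run through it along x, 35 mm above the bench, at y = -65 and y = 40, each with one lever valve; only the two valves' bodies (within 30 mm of their axes) and levers are higher than 45 mm. Behind the bay lies a fixed deck, over which the cover slides
- cover: loose flat stainless cover, 172 (x) by 292 mm (y), 4 mm thick, 0.6 kg, with 2 mm side play in the guides. Origin: centre of its underside; axes as the box's. It starts over the front bay (origin at box x = 0 to 20 mm) and slides to the stop at box x = 166 mm. Pushing it takes 3 to 10 N
- cover_lip (a point): middle of the front face of the cover's finger lip, which is 4 mm thick, 210 mm long (y) and stands 20 mm above the cover's top along its front edge. This point is 11 mm above the cover's top and 86 mm in front of its origin; the lip's top is 108 mm above the bench. Push this face towards box +x
- tag_lever (a joint): turn of the lever with the round tag, rad: 0 = open, lying along its pipe and pointing to the box's front (box -x); grows clockwise seen from above to its stop at 1.571 = shut, pointing to box +y. Stays where it is left; friction 0.35 N m (6 N at the grip). Starts at 0 to 0.2. The tagged valve sits on either pipe
- tag_pivot (a point): on the axis of the tagged lever (box x = 45 mm), at the height of the grip's middle, 68.5 mm above the bench
- tag_grip (a point): centre of the tagged lever's grip, 60 mm from its axis. The steel grip spans 32 to 84 mm from the axis, is 20 mm wide and 63 to 74 mm above the bench; on it lies the tag, a flat steel disc 38 mm across, 3 mm thick, centred 68 mm from the axis, standing 9 mm out on both sides of the grip, top 77 mm above the bench
- plain_lever (a joint): turn of the other lever, which is the same but has no tag; same directions and starts. Leave it
- plain_pivot (a point): on the axis of the lever without tag (box x = 45 mm), 68.5 mm above the bench
- plain_grip (a point): centre of the grip of the lever without tag, 60 mm from its axis
- doughnut_a: iced ring doughnut, 85 mm across, 33 mm high, left of the box; origin at its underside's centre. Leave it
- doughnut_b: another such doughnut, on the open bench to the left; origin at its underside's centre. Leave it
- squeeze_bottle: white squeeze bottle, 54 mm across, 140 mm tall, right of the box; origin at its underside's centre. Leave it
- sprinkle_cup: steel cup, 72 mm across, 75 mm tall, left of the box; origin at its underside's centre. Leave it
- spatula: flat spatula, 250 mm long, lying to the right of the box; origin at its underside's centre (spatula: at its middle, lying along its x). Leave it
- nozzle: steel piping nozzle, 29 mm across, 48 mm tall, standing in front of the box's right half; origin at its underside's centre. Leave it
- scraper: bench scraper, 150 mm wide, 22 mm high, lying in front of the left half of the box; origin at its underside's centre. Leave it
- mixing_bowl: steel bowl, 220 mm across, 90 mm high, at the right; origin at its underside's centre. Leave it

How it is judged:
By the outcome, as a careful person would: the job done as asked, in the order asked, and still so for the second after the job is handed in, with the robot touching nothing.
It also fails if it takes over 50 s, if anything falls off the work surface, if the arm or the gripper's body presses on something with over 40 N, if the wrist force passes 120 N, or if a joint passes its speed limit or range.

## Robot

A 6-joint arm with a two-finger parallel gripper is mounted at the origin on the work surface. World frame = base frame: x ahead of the robot, y to its left, z up, the work surface at z = 0. Lengths are in m, angles in rad, forces in N, time in s.
With the tool pointing down it reaches from about 0.375 to 0.975 m from the base axis. Payload 3.8 kg.
Tool frame: the origin (TCP) lies on the mounting face of the last link; the fingertips stand 173 mm ahead of it and the grasp point (between the pads) lies 155 mm ahead of it; z points along the fingers, y is the line along which they close (so a half turn about z gives the same grasp; the last joint's range is limited). The gripper opens to 85 mm and grips with 20 to 120 N. Pads are 22 mm wide; open, the fingers measure 114 mm over their backs; the gripper's body (76 mm by 85 mm) begins 54 mm behind the grasp point. The pads swing forward as they close: fully open they stand 13 mm farther back than shut.
Start: joints at [-0.037, 0.264, 1.604, -0, 1.274, -0.037], TCP at [0.675, -0, 0.405] pointing down, gripper open.
Joint ranges: [-2.63, 2.63], [-0.94, 2.18], [0.31, 2.57], [-1.31, 4.45], [0, 2.66], [-2.55, 2.55]. Speed limits (rad/s): [2.57, 2.57, 3.14, 3.14, 3.14, 3.14].

## Interface

Orientations are given as a rotation vector (axis times angle).
In Python, from workcell import bot gives the robot as it stands.
- The arm moves only by the tool drive_tool, never from a script. Its argument "increments" is a list of rows, each an object with "delta_pos": the shift along the tool's x, y, z in mm, a list of three; "turn": the turn about the tool's z in rad; "jaw": the opening, from -1 (shut) to 1 (fully open). A call has 1 to 8 rows; each row shifts and turns the commanded pose from where the row before left it, along the tool's axes as they then stand; what a row does not reach is not made up. A row lasts 1/12 s, in which the tool goes at most 41.7 mm and 7.16 degrees, less where a joint would pass 70% of its speed; a pose out of reach is approached as far as the arm can. A call is refused whole if a number of a shift passes 41.7 or a number of a turn 0.125, either way. A call with a gripper value outside its range is refused whole. The fingers move at their own pace and stop on an object; "grip_force" is the grip in N (left out, the last holds). Time passes only in rows, so rows that do not move let the fingers close. It gives the time, the measured TCP pose, the force, the opening and the grip force at its end, in the units of the state.
- bot.read_state(): the state, without advancing time (a new reading comes with each control period).
- bot.read_camera(name): name is "scene" or "side" or "wrist"; returns a dict with "pixels" (480x640x3 uint8, red, green, blue), "fovy" (degrees; the focal length in pixels is half the picture's height over the tangent of half this angle, whatever the lens; pixels are square), "cx", "cy" (the principal point, pixels), "k1" (the pictures are not rectified: a ray, as slopes to the right and down, at radius r is drawn at 1 + k1 r^2 times it, then the intrinsics apply), "camera_from_world" (4x4, takes a point from world to camera coordinates); the wrist camera has in their place "hand_eye" (4x4, takes a point from camera to tool coordinates, whose origin is the TCP and whose axes are the flange's). Camera axes: x right, y down, z forward; pixel columns grow to the right and rows downward; lengths in m; the calibration is good to about 2 mm. A picture is of the moment at which its call begins: read the wrist's pose just before it. There is no depth.
- bot.finish_job(): hands the job in; it is judged then, once.
The state is a dict: "time": time; "q": joint angles; "joint_vel": joint speeds; "joint_torque": joint torques, N m; "tool_pos": TCP position; "tcp_rot": TCP orientation; "wrist_force": force on the tool from outside, world axes, zero at the start; "torque": the same for the moment, N m; "width": opening from 0.0 (shut) to 1.0 (fully open); "grip_force": force on a finger pad.
Only numpy, scipy, OpenCV 4.12 (cv2) and the standard library are available. Lean on these libraries where they do the work, as an engineer would, in place of code of your own. Each camera call takes 0.05 s, during which the arm holds its last target. There are 200 camera calls.

## Working session

There is one attempt and no reset: what is moved stays moved. The work goes in short steps, Python scripts to look and compute and a tool call to move; the robot and the scene stay as the last step left them, time stands still between calls to the robot, and variables do not carry over. Pictures are saved under pics/ and viewed, at most 10 in all, crops included, and the job is handed in when it is done.

Besides the shell and the picture viewer there is one more tool, called after "Request:" in YAML: its name, and indented under it one key for each argument. drive_tool: Moves the arm, as the interface text tells. Its arguments: {"type":"object","properties":{"increments":{"type":"array"},"grip_force":{"type":"number"}},"required":["increments"]}

```bash
mkdir -p pics
cat > h.py <<'E'
import numpy as np, cv2
from scipy.spatial.transform import Rotation as R
from workcell import bot
def save(cam,name):
    s=bot.read_state(); c=bot.read_camera(cam)
    cv2.imwrite(f'pics/{name}.png',c['pixels'][:,:,::-1])
    if cam=='wrist':
        T=np.eye(4);T[:3,:3]=R.from_rotvec(s['tcp_rot']).as_matrix();T[:3,3]=s['tool_pos'];W=T@np.array(c['hand_eye'])
    else: W=np.linalg.inv(c['camera_from_world'])
    np.savez(f'pics/{name}.npz',W=W,f=240/np.tan(np.radians(c['fovy'])/2),c=[c['cx'],c['cy']],k=c['k1'])
def px2w(name,uv,z):
    d=np.load(f'pics/{name}.npz');K=np.array([[d['f'],0,d['c'][0]],[0,d['f'],d['c'][1]],[0,0,1]])
    n=cv2.undistortPoints(np.array(uv,float).reshape(-1,1,2),K,np.array([float(d['k']),0,0,0]),)[:,0]
    r=np.c_[n,np.ones(len(n))]@d['W'][:3,:3].T;o=d['W'][:3,3]
    return o+r*((np.array(z)-o[2])/r[:,2])[:,None]
def w2px(name,P):
    d=np.load(f'pics/{name}.npz');K=np.array([[d['f'],0,d['c'][0]],[0,d['f'],d['c'][1]],[0,0,1]])
    M=np.linalg.inv(d['W']);return cv2.projectPoints(np.array(P,float),cv2.Rodrigues(M[:3,:3])[0],M[:3,3],K,np.array([float(d['k']),0,0,0]))[0][:,0]
E
python3 - <<'E'
from h import *
for c in ['scene','side','wrist']: save(c,c+'0')
s=bot.read_state();print(s)
a=cv2.imread('pics/scene0.png');b=cv2.imread('pics/wrist0.png')
for c in ['scene0','side0','wrist0']:
    d=np.load(f'pics/{c}.npz');print(c,d['W'].round(3).tolist(),d['f'],d['k'])
E
```

```text
{'time': 0.15, 'q': array([-3.69188960e-02,  2.64600152e-01,  1.60509231e+00, -4.28997775e-06,
        1.27369200e+00, -3.68774852e-02]), 'joint_vel': array([ 0.00020901, -0.00171065, -0.00416743,  0.00171498,  0.00023394,
       -0.00085046]), 'joint_torque': array([-4.44535381e-04, -5.15905774e+01, -3.67958951e+01, -2.06692371e-04,
        8.09489022e-03,  2.50629785e-05]), 'tool_pos': array([ 6.74730867e-01, -5.37895504e-06,  4.03616945e-01]), 'tcp_rot': array([-2.22055926e+00, -2.22047010e+00,  1.91935024e-03]), 'wrist_force': array([ 0.1944896 , -0.41325695,  1.08106809]), 'torque': array([-0.04188613,  0.01803534,  0.05154963]), 'grip_force': 0.0, 'width': 0.9987371201397695}
scene0 [[-0.743, 0.508, -0.434, 1.105], [0.669, 0.569, -0.478, 0.595], [0.004, -0.646, -0.763, 1.125], [0.0, 0.0, 0.0, 1.0]] 499.3728481995322 -0.036843232629310003
side0 [[0.89, -0.331, 0.314, 0.114], [-0.456, -0.659, 0.598, -0.898], [0.009, -0.675, -0.737, 1.151], [0.0, 0.0, 0.0, 1.0]] 519.1724458495848 -0.06796514803145906
wrist0 [[1.0, 0.0, -0.002, 0.677], [-0.0, -0.965, -0.263, 0.067], [-0.002, 0.263, -0.965, 0.372], [0.0, 0.0, 0.0, 1.0]] 345.06570464259727 -0.06671302330379236
```

View pics/scene0.png

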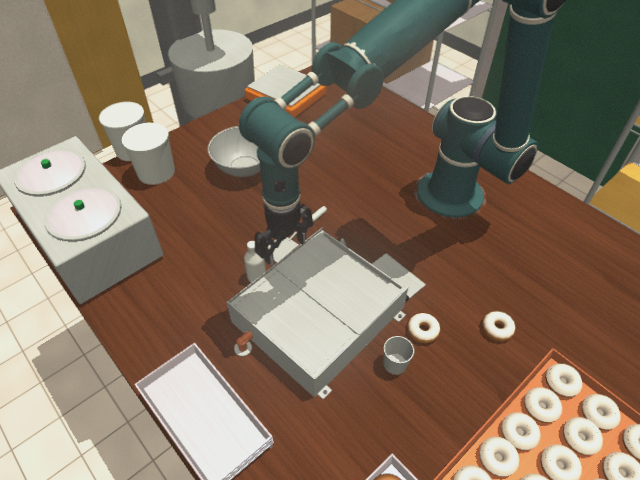

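View pics/wrist0.png

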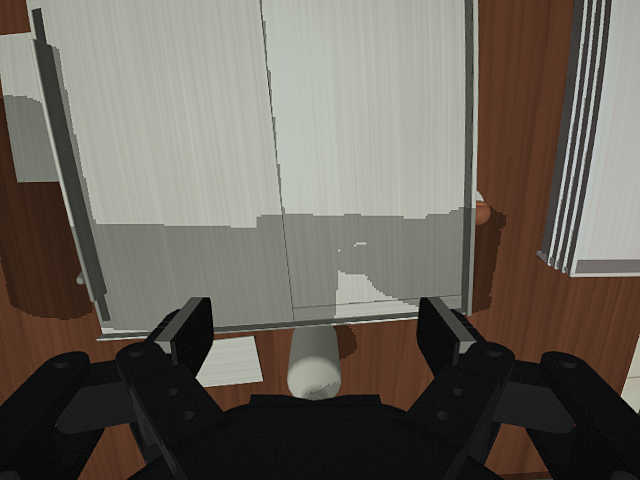

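The scene view shows the box with its front toward the robot: scraper at (395,275), cover seam (335,305). The wrist view shows the lip as a dark strip from (37,10) to (103,320). Next I enlarge the scene and side views.

Run:
```python
from h import *
a=cv2.imread('pics/scene0.png')[220:410,220:440]
cv2.imwrite('pics/c1.png',cv2.resize(a,None,fx=3.1,fy=3.1,interpolation=cv2.INTER_CUBIC))
```

```text
(no output)
```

View pics/c1.png

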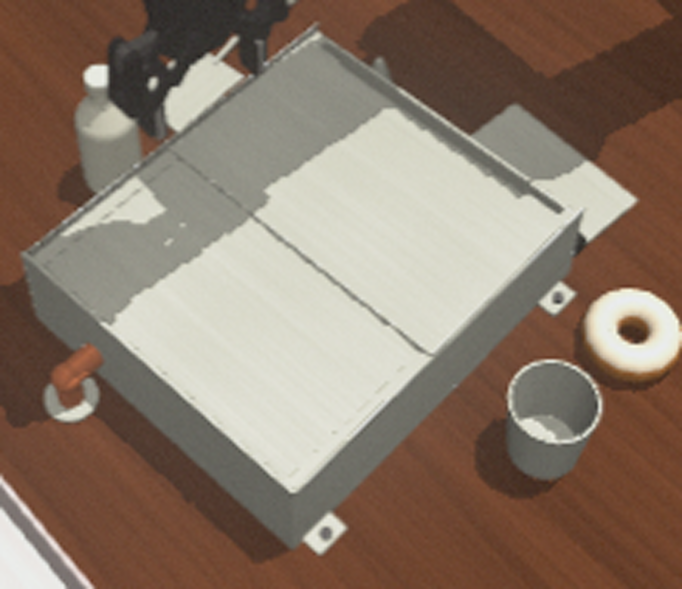

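View pics/side0.png

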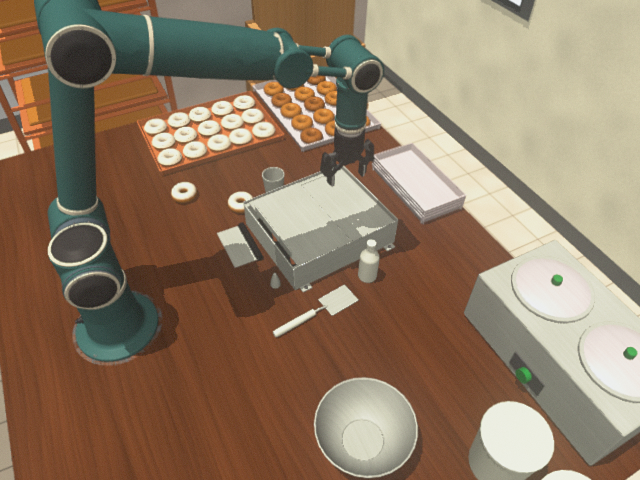

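Crop: box top corners in scene pixels are front-left (407.7,288.4), front-right (322.6,229), rear-right (227,303), rear-left (313.5,378). The side view agrees (front-left about (246,207), front-right (297,283)).

```bash
cat >> h.py <<'E'
def box2w(p,P):
    c,s=np.cos(p[2]),np.sin(p[2]);P=np.atleast_2d(P)/1000.
    return np.c_[p[0]+c*P[:,0]-s*P[:,1],p[1]+s*P[:,0]+c*P[:,1],P[:,2]]
E
python3 - <<'E'
from h import *
from scipy.optimize import least_squares
B=[[-90,150,94],[-90,-150,94],[256,-150,98],[256,150,98]]
obs=[('scene0',[0,1,2,3],[[407.7,288.4],[322.6,229],[227.1,303.2],[313.5,378]]),
('side0',[0,1,2],[[246,207],[297,283],[396,223]]),('wrist0',[1,2],[[98,338],[474,313]])]
for n,i,uv in obs: print(n,px2w(n,uv,[B[k][2]/1000 for k in i]).round(4).tolist())
f=lambda p:np.concatenate([(w2px(n,box2w(p,np.array(B)[i]))-uv).ravel() for n,i,uv in obs])
r=least_squares(f,[.65,0.15,0],loss='soft_l1');print(r.x,f(r.x).round(1))
np.save('p.npy',r.x)
# lip top ends measured scene
L=px2w('scene0',[[220+562/3.1,220+212/3.1],[220+322/3.1,220+40/3.1]],[.108,.108]);
L2=px2w('wrist0',[[37,10],[103,320]],[.108,.108])
for q in np.r_[L,L2]:
    d=q[:2]-r.x[:2];c,s=np.cos(r.x[2]),np.sin(r.x[2]);print('lip box',c*d[0]+s*d[1],-s*d[0]+c*d[1])
print('nozzle?',px2w('side0',[[275,285]],[0]))
E
```

```text
scene0 [[0.4469, 0.2017, 0.094], [0.4715, -0.0916, 0.094], [0.8139, -0.0631, 0.098], [0.7863, 0.226, 0.098]]
side0 [[0.4427, 0.1706, 0.094], [0.4542, -0.1502, 0.094], [0.7985, -0.0857, 0.098]]
wrist0 [[0.4731, -0.0994, 0.094], [0.8171, -0.0703, 0.098]]
[0.5488034  0.05731569 0.0875178 ] [ -0.6  -0.9  -2.2  -1.5  -2.6  -1.   -0.6   2.2  -2.5  -6.3  -2.1 -15.9
   2.3  -5.6  -0.7   0.5  -0.1  -0.6]
lip box -0.06860483510727515 0.1455472778613354
lip box -0.07248372579338362 -0.1207524286259386
lip box -0.06366996062306864 0.11987668578713627
lip box -0.06857483104351345 -0.12489960485655519
nozzle? [[ 0.42653072 -0.06256054  0.        ]]
```

Run:
```python
from h import *
from scipy.optimize import least_squares
B=[[-90,150,94],[-90,-150,94],[256,-150,98],[256,150,98]]
obs=[('scene0',[0,1,2,3],[[407.7,288.4],[322.6,229],[227.1,303.2],[313.5,378]]),('wrist0',[1,2],[[98,338],[474,313]])]
f=lambda p:np.concatenate([(w2px(n,box2w(p,np.array(B)[i]))-uv).ravel() for n,i,uv in obs])
r=least_squares(f,[.65,0.15,0],loss='soft_l1');p=r.x;print(p,f(p).round(1));np.save('p.npy',p)
o=17
loops=[B,[[-86+o,-105,108],[-86+o,105,108],[-86+o,105,88],[-86+o,-105,88]],[[-90,-150,0],[256,-150,0],[256,150,0],[-90,150,0]]]
ims=[]
for n,(x,y,w,h) in {'scene0':(220,215,200,190),'wrist0':(0,0,520,350),'side0':(220,150,200,150)}.items():
    k=570/w if n!='wrist0' else 400/w
    k=390/w
    a=cv2.resize(cv2.imread(f'pics/{n}.png')[y:y+h,x:x+w],None,fx=k,fy=k,interpolation=cv2.INTER_CUBIC)
    for L,col in zip(loops,[(0,0,255),(255,0,0),(0,200,0)]):
        q=((w2px(n,box2w(p,L))-[x,y]+.5)*k).astype(int);cv2.polylines(a,[q.reshape(-1,1,2)],True,col,1)
    ims.append(cv2.copyMakeBorder(a,0,0,0,2,cv2.BORDER_CONSTANT))
c=np.zeros((600,790,3),np.uint8)
for a,(u,v) in zip(ims,[(0,0),(395,0),(395,300)]): 
    a=a[:600-v,:790-u];c[v:v+a.shape[0],u:u+a.shape[1]]=a
cv2.imwrite('pics/ov.png',c)
```

```text
[0.5489632  0.05788293 0.08643265] [-0.5 -0.6 -2.1 -1.4 -2.5 -0.9 -0.6  2.4 -0.8 -0.1 -0.  -0.9]
```

View pics/ov.png

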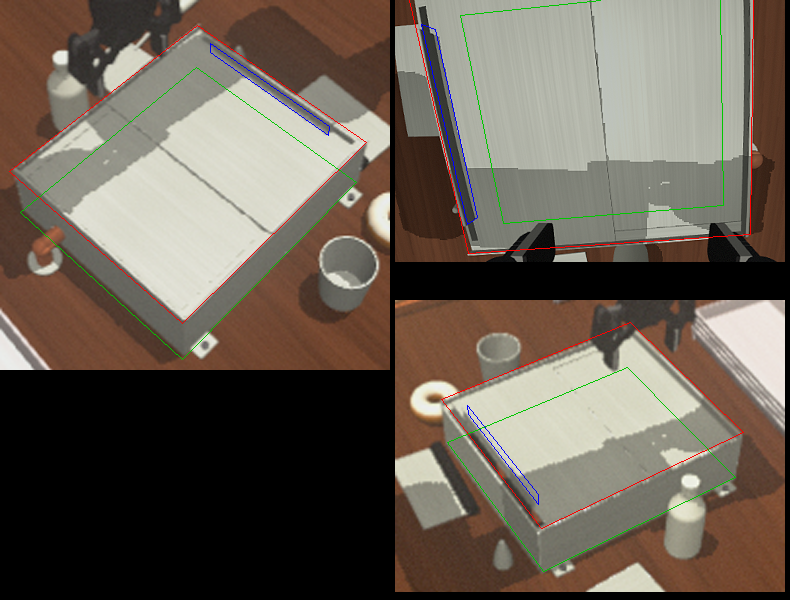

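The overlay shows the box fit holds in all three views (the box's red outline matches within about 2 px). I will turn the tool so that its x lies along box x, with the jaw shut.

Request:
drive_tool:
  increments:
    - {"delta_pos":[0,0,0],"turn":0.1237,"jaw":-1}
    - {"delta_pos":[0,0,0],"turn":0.1237,"jaw":-1}
    - {"delta_pos":[0,0,0],"turn":0.1237,"jaw":-1}
    - {"delta_pos":[0,0,0],"turn":0.1237,"jaw":-1}
    - {"delta_pos":[0,0,0],"turn":0.1237,"jaw":-1}
    - {"delta_pos":[0,0,0],"turn":0.1237,"jaw":-1}
    - {"delta_pos":[0,0,0],"turn":0.1237,"jaw":-1}
    - {"delta_pos":[0,0,0],"turn":0.1237,"jaw":-1}

```text
time: 0.82
tool_pos: [0.6749, 0.0, 0.4041]
tcp_rot: [-3.012, -0.891, 0.001]
wrist_force: [-0.4, -0.5, -0.2]
width: 0.004
grip_force: 0.0
```

Request:
drive_tool:
  increments:
    - {"delta_pos":[0,0,0],"turn":0.1237,"jaw":-1}
    - {"delta_pos":[0,0,0],"turn":0.1237,"jaw":-1}
    - {"delta_pos":[0,0,0],"turn":0.1237,"jaw":-1}
    - {"delta_pos":[0,0,0],"turn":0.1237,"jaw":-1}
    - {"delta_pos":[0,0,0],"turn":0,"jaw":-1}

```text
time: 1.23
tool_pos: [0.6749, -0.0, 0.4041]
tcp_rot: [-3.139, -0.131, 0.002]
wrist_force: [-0.7, -1.2, -0.9]
width: -0.001
grip_force: 0.0
```

```bash
cat >> h.py <<'E'
def togo(bx,by,tipz):
    p=np.load('p.npy');s=bot.read_state();M=R.from_rotvec(s['tcp_rot']).as_matrix()
    t=box2w(p,[bx,by,tipz+173])[0];c,sn=np.cos(p[2]),np.sin(p[2]);d=s['tool_pos'][:2]-p[:2]
    print('t',s['time'],'box xy',(1000*np.array([c*d[0]+sn*d[1],-sn*d[0]+c*d[1]])).round(1),'tipz',1000*s['tool_pos'][2]-173,'yaw err',np.arctan2(M[1,0],M[0,0])-p[2],'F',s['wrist_force'].round(1))
    print('togo',(1000*M.T@(t-s['tool_pos'])).round(1))
E
python3 - <<'E'
from h import *
togo(-125,0,95)
save('wrist','w1')
a=cv2.imread('pics/w1.png')
cv2.imwrite('pics/w1s.png',cv2.resize(cv2.imread('pics/side0.png')[180:300,235:405],None,fx=4.6,fy=4.6,interpolation=cv2.INTER_CUBIC))
E
```

```text
t 1.2333 box xy [120.4 -68.5] tipz 231.12308146020638 yaw err -0.00306220688206231 F [-0.7 -1.2 -0.9]
togo [-245.5  -67.8  136.4]
```

View pics/w1s.png

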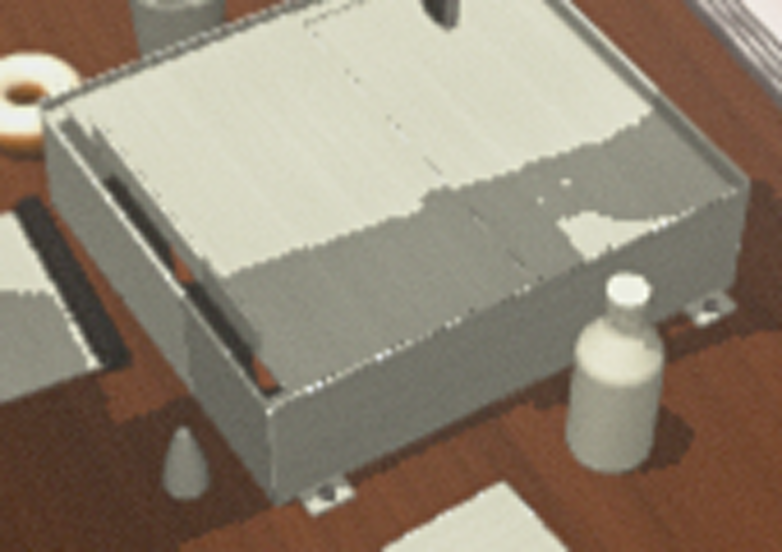

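The enlarged side view shows the lip standing behind a narrow gap at the front wall (from (95,130) to (260,345)), with the orange pipes below. I move in front of it.

Request:
drive_tool:
  increments:
    - {"delta_pos":[-31,-8.5,0],"turn":0,"jaw":-1}
    - {"delta_pos":[-31,-8.5,0],"turn":0,"jaw":-1}
    - {"delta_pos":[-31,-8.5,0],"turn":0,"jaw":-1}
    - {"delta_pos":[-31,-8.5,0],"turn":0,"jaw":-1}
    - {"delta_pos":[-31,-8.5,0],"turn":0,"jaw":-1}
    - {"delta_pos":[-31,-8.5,0],"turn":0,"jaw":-1}
    - {"delta_pos":[-31,-8.5,0],"turn":0,"jaw":-1}
    - {"delta_pos":[-31,-8.5,0],"turn":0,"jaw":-1}

```text
time: 1.95
tool_pos: [0.4204, 0.0465, 0.4044]
tcp_rot: [-3.138, -0.142, 0.0]
wrist_force: [-0.9, 0.7, 0.9]
width: -0.004
grip_force: 0.0
```

Request:
drive_tool:
  increments:
    - {"delta_pos":[0,0,27],"turn":0,"jaw":-1}
    - {"delta_pos":[0,0,27],"turn":0,"jaw":-1}
    - {"delta_pos":[0,0,27],"turn":0,"jaw":-1}
    - {"delta_pos":[0,0,27],"turn":0,"jaw":-1}
    - {"delta_pos":[0,0,27],"turn":0,"jaw":-1}
    - {"delta_pos":[0,0,0],"turn":0,"jaw":-1}
    - {"delta_pos":[0,0,0],"turn":0,"jaw":-1}

```text
time: 2.53
tool_pos: [0.4211, 0.0463, 0.2685]
tcp_rot: [3.138, 0.139, -0.007]
wrist_force: [0.6, 0.3, 1.2]
width: -0.0
grip_force: 0.0
```

```bash
python3 -c "
from h import *
togo(-125,0,95)"
```

```text
t 2.5333 box xy [-128.4   -0.5] tipz 95.52256990228256 yaw err 0.00230352236359746 F [0.6 0.3 1.2]
togo [ 3.4 -0.5  0.5]
```

Request:
drive_tool:
  increments:
    - {"delta_pos":[8,0,1],"turn":0,"jaw":-1}
    - {"delta_pos":[8,0,0],"turn":0,"jaw":-1}
    - {"delta_pos":[8,0,0],"turn":0,"jaw":-1}
    - {"delta_pos":[6,0,0],"turn":0,"jaw":-1}
    - {"delta_pos":[5,0,0],"turn":0,"jaw":-1}
    - {"delta_pos":[5,0,0],"turn":0,"jaw":-1}
    - {"delta_pos":[5,0,0],"turn":0,"jaw":-1}
    - {"delta_pos":[5,0,0],"turn":0,"jaw":-1}

```text
time: 3.2
tool_pos: [0.4702, 0.0506, 0.2682]
tcp_rot: [3.138, 0.136, -0.013]
wrist_force: [-10.0, -0.2, 8.1]
width: 0.001
grip_force: 5.3
```

Request:
drive_tool:
  increments:
    - {"delta_pos":[5,0,0],"turn":0,"jaw":-1}
    - {"delta_pos":[5,0,0],"turn":0,"jaw":-1}
    - {"delta_pos":[5,0,0],"turn":0,"jaw":-1}
    - {"delta_pos":[5,0,0],"turn":0,"jaw":-1}

```text
time: 3.53
tool_pos: [0.4901, 0.0523, 0.2683]
tcp_rot: [3.138, 0.136, -0.012]
wrist_force: [-9.5, -1.7, 8.4]
width: -0.001
grip_force: 5.0
```

Request:
drive_tool:
  increments:
    - {"delta_pos":[6,0,-0.5],"turn":0,"jaw":-1}
    - {"delta_pos":[6,0,-0.5],"turn":0,"jaw":-1}
    - {"delta_pos":[6,0,0],"turn":0,"jaw":-1}
    - {"delta_pos":[6,0,0],"turn":0,"jaw":-1}

```text
time: 3.87
tool_pos: [0.5157, 0.0545, 0.2689]
tcp_rot: [-3.139, -0.136, 0.003]
wrist_force: [-3.4, -0.6, -2.2]
width: 0.005
grip_force: 1.4
```

Run:
```python
from h import *
togo(67,0,95);print(bot.read_state()['torque'])
save('side','s2');save('wrist','w2')
a=cv2.resize(cv2.imread('pics/s2.png')[170:300,225:405],None,fx=2.2,fy=2.2,interpolation=cv2.INTER_CUBIC)
b=cv2.resize(cv2.imread('pics/w2.png'),(395,296))
c=np.zeros((300,800,3),np.uint8);c[:a.shape[0],:a.shape[1]]=a;c[:296,400:795]=b;cv2.imwrite('pics/c2.png',c)
```

```text
t 3.8667 box xy [-33.5  -0.5] tipz 95.91107799923765 yaw err -5.241866294081188e-07 F [-3.4 -0.6 -2.2]
togo [100.5  -0.5   0.7]
[-0.05719552  0.42946064 -0.02224862]
```

View pics/c2.png

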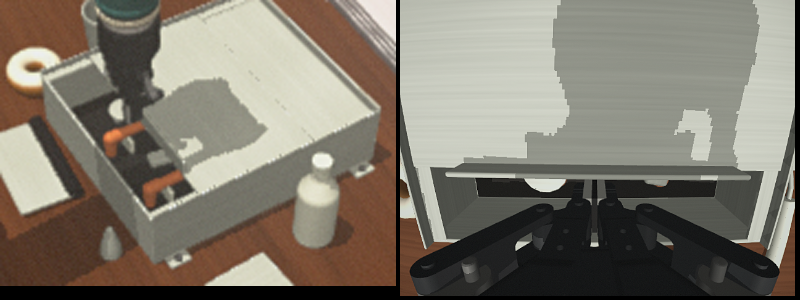

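The composite shows the cover lying flat and sliding. A white disc (the tag) appears on the left lever, at (548,184), and a plain grip at (655,182). I keep pushing.

Request:
drive_tool:
  increments:
    - {"delta_pos":[9,0,0],"turn":0,"jaw":-1}
    - {"delta_pos":[10,0,0],"turn":0,"jaw":-1}
    - {"delta_pos":[10,0,0],"turn":0,"jaw":-1}
    - {"delta_pos":[10,0,0],"turn":0,"jaw":-1}
    - {"delta_pos":[10,0,0],"turn":0,"jaw":-1}
    - {"delta_pos":[10,0,0],"turn":0,"jaw":-1}
    - {"delta_pos":[8,0,0],"turn":0,"jaw":-1}
    - {"delta_pos":[6,0,0],"turn":0,"jaw":-1}

```text
time: 4.63
tool_pos: [0.5887, 0.0609, 0.2695]
tcp_rot: [-3.139, -0.136, 0.002]
wrist_force: [-5.3, 1.0, 1.3]
width: -0.001
grip_force: 2.8
```

Request:
drive_tool:
  increments:
    - {"delta_pos":[4,0,0],"turn":0,"jaw":-1}
    - {"delta_pos":[4,0,0],"turn":0,"jaw":-1}
    - {"delta_pos":[4,0,0],"turn":0,"jaw":-1}
    - {"delta_pos":[3,0,0],"turn":0,"jaw":-1}

```text
time: 4.97
tool_pos: [0.6032, 0.0621, 0.2695]
tcp_rot: [-3.139, -0.136, 0.002]
wrist_force: [-5.1, 0.4, 0.0]
width: -0.006
grip_force: 2.6
```

Request:
drive_tool:
  increments:
    - {"delta_pos":[3,0,0],"turn":0,"jaw":-1}
    - {"delta_pos":[2,0,0],"turn":0,"jaw":-1}
    - {"delta_pos":[2,0,0],"turn":0,"jaw":-1}

```text
time: 5.22
tool_pos: [0.6101, 0.0627, 0.2695]
tcp_rot: [-3.139, -0.136, 0.002]
wrist_force: [-5.3, -0.1, 1.3]
width: -0.003
grip_force: 2.7
```

Request:
drive_tool:
  increments:
    - {"delta_pos":[2,0,0],"turn":0,"jaw":-1}
    - {"delta_pos":[2,0,0],"turn":0,"jaw":-1}
    - {"delta_pos":[2,0,0],"turn":0,"jaw":-1}

```text
time: 5.47
tool_pos: [0.6142, 0.063, 0.2695]
tcp_rot: [3.138, 0.136, -0.013]
wrist_force: [-19.4, -1.9, 11.8]
width: -0.006
grip_force: 9.5
```

Request:
drive_tool:
  increments:
    - {"delta_pos":[1.5,0,0],"turn":0,"jaw":-1}
    - {"delta_pos":[1.5,0,0],"turn":0,"jaw":-1}

```text
time: 5.63
tool_pos: [0.6154, 0.063, 0.2694]
tcp_rot: [3.138, 0.136, -0.023]
wrist_force: [-25.7, -3.5, 18.1]
width: 0.002
grip_force: 13.1
```

Stop reached (force 26 N, expected position). I back off, rise and look.

Request:
drive_tool:
  increments:
    - {"delta_pos":[-8,0,0],"turn":0,"jaw":-1}
    - {"delta_pos":[-20,0,0],"turn":0,"jaw":-1}
    - {"delta_pos":[-15,0,-30],"turn":0,"jaw":-1}
    - {"delta_pos":[0,0,-35],"turn":0,"jaw":-1}
    - {"delta_pos":[0,0,-35],"turn":0,"jaw":-1}
    - {"delta_pos":[-10,0,-35],"turn":0,"jaw":-1}
    - {"delta_pos":[-10,0,-10],"turn":0,"jaw":-1}
    - {"delta_pos":[0,0,0],"turn":0,"jaw":-1}

```text
time: 6.3
tool_pos: [0.5578, 0.058, 0.4211]
tcp_rot: [3.139, 0.136, 0.02]
wrist_force: [0.6, -0.8, 0.1]
width: -0.002
grip_force: 0.0
```

Run:
```python
from h import *
togo(0,0,56)
save('scene','sc3');save('wrist','w3')
k=2
a=cv2.resize(cv2.imread('pics/sc3.png')[215:385,225:425],None,fx=k,fy=k,interpolation=cv2.INTER_CUBIC)
b=cv2.resize(cv2.imread('pics/w3.png'),(395,296))
c=np.zeros((345,800,3),np.uint8);c[:a.shape[0],:a.shape[1]]=a;c[:296,402:797]=b;cv2.imwrite('pics/c3.png',c)
p=np.load('p.npy')
n={}
for nm in ['sc3','w3']:
    print(nm,'L',w2px(nm,box2w(p,[[45,40,68],[-23,40,77],[45,-65,68],[-23,-65,77],[80,0,108],[80,105,108]])).round(0).tolist())
```

```text
t 6.3 box xy [ 8.8 -0.7] tipz 248.0764069915681 yaw err -4.792237474604555e-05 F [ 0.6 -0.8  0.1]
togo [-11.2  -0.8 191.9]
sc3 L [[339.0, 301.0], [357.0, 283.0], [309.0, 278.0], [327.0, 261.0], [318.0, 291.0], [350.0, 316.0]]
w3 L [[270.0, 191.0], [272.0, 264.0], [384.0, 191.0], [383.0, 264.0], [314.0, 151.0], [181.0, 152.0]]
```

View pics/c3.png

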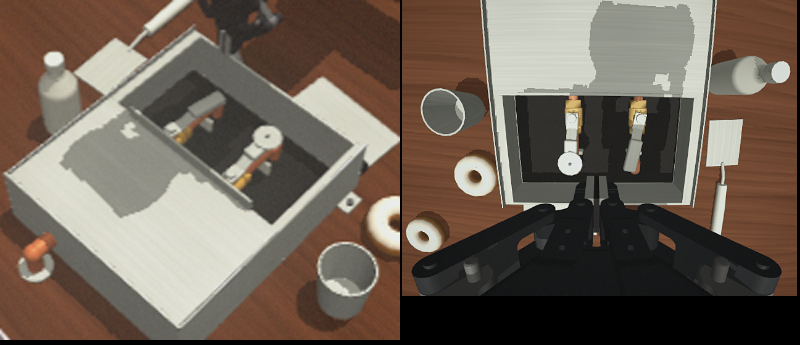

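The picture shows the cover back at its stop with both levers bare. The tag disc is on the left lever, at wrist pixel (270,264), so that lever is at about 0 rad with its pivot at box (45,40). The plain lever on the right is tilted about 0.15 rad. I descend between them.

Request:
drive_tool:
  increments:
    - {"delta_pos":[-22,2,20],"turn":0,"jaw":-1}
    - {"delta_pos":[0,0,35],"turn":0,"jaw":-1}
    - {"delta_pos":[0,0,35],"turn":0,"jaw":-1}
    - {"delta_pos":[0,0,35],"turn":0,"jaw":-1}
    - {"delta_pos":[0,0,30],"turn":0,"jaw":-1}
    - {"delta_pos":[0,0,20],"turn":0,"jaw":-1}
    - {"delta_pos":[0,0,15],"turn":0,"jaw":-1}
    - {"delta_pos":[0,0,0],"turn":0,"jaw":-1}

```text
time: 7.07
tool_pos: [0.5319, 0.0539, 0.2182]
tcp_rot: [3.138, 0.136, -0.017]
wrist_force: [-0.1, -0.8, -0.7]
width: 0.001
grip_force: 0.0
```

Run:
```python
from h import *
togo(-13,-3,58)
# path of finger centre: pivot + r u + d n, as increments in tool axes (x=box x, y=-box y)
prev=np.array([-13,-3.])
for th in np.radians(np.arange(0,91,7.5)):
    u=np.array([-np.cos(th),np.sin(th)]);n=np.array([-np.sin(th),-np.cos(th)])
    d=19+14.5*np.cos(th)+11*np.sin(th)
    q=np.array([45,40])+58*u+d*n; print(np.degrees(th).round(1),q.round(1),((q-prev)*[1,-1]).round(1));prev=q
```

```text
t 7.0667 box xy [-17.4  -2.5] tipz 45.23495817290214 yaw err -7.784875440622341e-05 F [-0.1 -0.8 -0.7]
togo [  4.2   0.5 -12.8]
0.0 [-13.    6.5] [ 0.  -9.5]
7.5 [-17.   13.1] [-4.  -6.6]
15.0 [-20.3  20.4] [-3.3 -7.3]
22.5 [-22.6  28.4] [-2.3 -8. ]
30.0 [-23.8  36.9] [-1.2 -8.5]
37.5 [-23.7  45.8] [ 0.1 -8.9]
45.0 [-22.2  54.8] [ 1.5 -9. ]
52.5 [-19.3  63.8] [ 2.9 -8.9]
60.0 [-15.   72.3] [ 4.3 -8.6]
67.5 [-9.3 80.3] [ 5.7 -8. ]
75.0 [-2.3 87.4] [ 7.  -7.1]
82.5 [ 5.9 93.4] [ 8.2 -6. ]
90.0 [15. 98.] [ 9.1 -4.6]
```

Request:
drive_tool:
  increments:
    - {"delta_pos":[2,0,-13],"turn":0,"jaw":-1}
    - {"delta_pos":[0,-5,0],"turn":0,"jaw":-1}
    - {"delta_pos":[0,-4,0],"turn":0,"jaw":-1}
    - {"delta_pos":[-2,-4,0],"turn":0,"jaw":-1}
    - {"delta_pos":[-2,-4,0],"turn":0,"jaw":-1}
    - {"delta_pos":[-1,-4,0],"turn":0,"jaw":-1}

```text
time: 7.57
tool_pos: [0.5315, 0.0746, 0.2389]
tcp_rot: [3.137, 0.137, 0.01]
wrist_force: [4.5, -5.2, 1.5]
width: -0.002
grip_force: 3.4
```

```bash
python3 -c "
from h import *
togo(-20,20,58)"
```

```text
t 7.5667 box xy [-16.   18.1] tipz 65.85725693725001 yaw err 0.0010132801985358736 F [ 4.5 -5.2  1.5]
togo [-4.1 -1.9  7.8]
```

Request:
drive_tool:
  increments:
    - {"delta_pos":[-3,-4,3],"turn":0,"jaw":-1}
    - {"delta_pos":[-2,-4,3],"turn":0,"jaw":-1}
    - {"delta_pos":[-1,-4,0],"turn":0,"jaw":-1}
    - {"delta_pos":[-1,-4,0],"turn":0,"jaw":-1}
    - {"delta_pos":[0,-4,0],"turn":0,"jaw":-1}
    - {"delta_pos":[0,-4,0],"turn":0,"jaw":-1}

```text
time: 8.07
tool_pos: [0.5228, 0.0975, 0.233]
tcp_rot: [3.136, 0.137, 0.011]
wrist_force: [6.1, -8.6, -1.7]
width: -0.001
grip_force: 4.2
```

```bash
python3 -c "
from h import *
togo(-22,54,58)"
```

```text
t 8.0667 box xy [-22.6  41.7] tipz 59.99336797631793 yaw err 0.001079782452525005 F [ 6.1 -8.6 -1.7]
togo [  0.6 -12.3   2. ]
```

Tracking the planned arc. I continue.

Request:
drive_tool:
  increments:
    - {"delta_pos":[0,-4,0],"turn":0,"jaw":-1}
    - {"delta_pos":[0.5,-4.5,0],"turn":0,"jaw":-1}
    - {"delta_pos":[1,-4.5,0],"turn":0,"jaw":-1}
    - {"delta_pos":[1,-4.5,0],"turn":0,"jaw":-1}
    - {"delta_pos":[2,-4.5,0],"turn":0,"jaw":-1}
    - {"delta_pos":[2,-4.5,0],"turn":0,"jaw":-1}
    - {"delta_pos":[2,-4,0],"turn":0,"jaw":-1}

```text
time: 8.65
tool_pos: [0.5259, 0.1286, 0.2312]
tcp_rot: [3.136, 0.137, -0.004]
wrist_force: [-1.9, -5.6, -0.5]
width: -0.002
grip_force: 2.2
```

```bash
python3 -c "
from h import *
togo(-15,72,58)"
```

```text
t 8.65 box xy [-16.9  72.5] tipz 58.186372483298186 yaw err 0.0008044667628061414 F [-1.9 -5.6 -0.5]
togo [1.9 0.5 0.2]
```

Request:
drive_tool:
  increments:
    - {"delta_pos":[4,-4,0],"turn":0,"jaw":-1}
    - {"delta_pos":[4,-4,0],"turn":0,"jaw":-1}
    - {"delta_pos":[4,-4,0],"turn":0,"jaw":-1}
    - {"delta_pos":[4,-3,0],"turn":0,"jaw":-1}
    - {"delta_pos":[4,-3,0],"turn":0,"jaw":-1}

```text
time: 9.07
tool_pos: [0.5437, 0.1479, 0.2306]
tcp_rot: [3.135, 0.137, -0.007]
wrist_force: [-3.6, -8.0, -0.4]
width: 0.001
grip_force: 3.0
```

Request:
drive_tool:
  increments:
    - {"delta_pos":[3,-2,0],"turn":0,"jaw":-1}
    - {"delta_pos":[3,-2,0],"turn":0,"jaw":-1}
    - {"delta_pos":[2,-1,0],"turn":0,"jaw":-1}

```text
time: 9.32
tool_pos: [0.5508, 0.1538, 0.2302]
tcp_rot: [3.136, 0.137, -0.009]
wrist_force: [-2.9, -5.3, 0.2]
width: -0.002
grip_force: 2.4
```

```bash
python3 -c "
from h import *
togo(15,98,58)"
```

```text
t 9.3167 box xy [10.1 95.4] tipz 57.18507927115991 yaw err 0.0007727663182581224 F [-2.9 -5.3  0.2]
togo [ 4.9 -2.6 -0.9]
```

Now I push straight along x until the stop shows in the force.

Request:
drive_tool:
  increments:
    - {"delta_pos":[2,0,0],"turn":0,"jaw":-1}
    - {"delta_pos":[2,0,0],"turn":0,"jaw":-1}
    - {"delta_pos":[2,0,0],"turn":0,"jaw":-1}

```text
time: 9.57
tool_pos: [0.5554, 0.1547, 0.2298]
tcp_rot: [3.137, 0.136, -0.016]
wrist_force: [-12.1, -2.3, 5.1]
width: -0.004
grip_force: 6.0
```

Request:
drive_tool:
  increments:
    - {"delta_pos":[2,0,0],"turn":0,"jaw":-1}
    - {"delta_pos":[1.5,0,0],"turn":0,"jaw":-1}
    - {"delta_pos":[1.5,0,0],"turn":0,"jaw":-1}

```text
time: 9.82
tool_pos: [0.5576, 0.155, 0.2292]
tcp_rot: [3.136, 0.136, -0.031]
wrist_force: [-22.1, -3.6, 13.1]
width: 0.001
grip_force: 11.5
```

Request:
drive_tool:
  increments:
    - {"delta_pos":[1,0,0],"turn":0,"jaw":-1}
    - {"delta_pos":[0,0,0],"turn":0,"jaw":-1}

```text
time: 9.98
tool_pos: [0.5579, 0.155, 0.2292]
tcp_rot: [3.135, 0.137, -0.034]
wrist_force: [-22.6, -2.8, 13.4]
width: -0.001
grip_force: 11.4
```

Request:
drive_tool:
  increments:
    - {"delta_pos":[-10,0,0],"turn":0,"jaw":-1}
    - {"delta_pos":[-15,0,0],"turn":0,"jaw":-1}
    - {"delta_pos":[0,0,-20],"turn":0,"jaw":-1}
    - {"delta_pos":[0,0,-35],"turn":0,"jaw":-1}
    - {"delta_pos":[0,15,-35],"turn":0,"jaw":-1}
    - {"delta_pos":[-5,30,-35],"turn":0,"jaw":-1}
    - {"delta_pos":[-10,30,-30],"turn":0,"jaw":-1}
    - {"delta_pos":[0,10,-10],"turn":0,"jaw":-1}

```text
time: 10.65
tool_pos: [0.5328, 0.0701, 0.3971]
tcp_rot: [3.138, 0.135, 0.011]
wrist_force: [0.6, 0.2, 0.4]
width: -0.001
grip_force: 0.0
```

Run:
```python
from h import *
togo(0,0,56)
save('wrist','w4');save('scene','sc4')
a=cv2.imread('pics/w4.png')[100:330,150:480];b=cv2.imread('pics/sc4.png')[220:340,270:400]
a=cv2.resize(a,(495,345));b=cv2.resize(b,(300,277))
c=np.zeros((345,800,3),np.uint8);c[:,:495]=a;c[:277,500:800]=b;cv2.imwrite('pics/c4.png',c)
p=np.load('p.npy')
print((w2px('w4',box2w(p,[[45,40,74],[45,108,77],[80,0,108]]))-[150,100])*1.5)
```

```text
t 10.65 box xy [-15.1  13.6] tipz 224.13653151870932 yaw err -0.0004395441406600531 F [0.6 0.2 0.4]
togo [ 13.9  13.4 168.3]
[[198.52525245  97.19476987]
 [ 74.75588693  98.26959701]
 [275.03487336  24.1263814 ]]
```

View pics/c4.png

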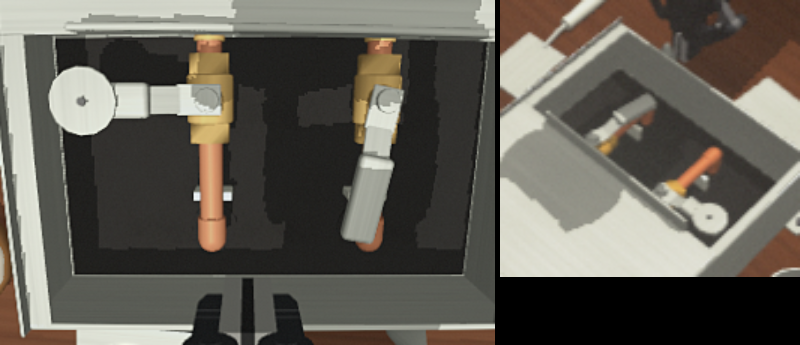

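The picture shows the tagged lever square across its pipe, with the disc at (82,100) and the pivot at (207,98). The plain lever is unchanged, and the cover is still at the stop (lip at row 28). I hand the job in.

```bash
python3 -c "
from workcell import bot
print(bot.finish_job())"
```

```text
the job is handed in; nothing more can be done
None
```

The cover is slid back to its stop and left open, the tagged lever is pushed home square across its pipe, and the job was handed in at about 11 s with the other lever and the things around the box left alone; no verdict came back.

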